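# Monthly check of the worktop safety switch

### The arm

A 7-joint arm with a two-finger parallel gripper is mounted at the origin on the work surface. World frame = base frame: x ahead of the robot, y to its left, z up, the work surface at z = 0. Lengths are in m, angles in rad, forces in N, time in s.
With the tool pointing down it reaches from about 0.425 to 0.875 m from the base axis. Payload 4.7 kg.
Tool frame: the origin (TCP) lies midway between the tips of the shut fingers; the grasp point (between the pads) lies 19 mm behind it; z points along the fingers, y is the line along which they close (so a half turn about z gives the same grasp; the last joint's range is limited). The gripper opens to 87 mm and grips with 3 to 60 N. Pads are 19 mm wide; open, the fingers measure 117 mm over their backs; the gripper's body (75 mm by 190 mm) begins 51 mm behind the grasp point.
Start: joints at [1.288, 0.321, -0.07, 1.45, 0.023, 1.371, -0.057], TCP at [0.19, -0.622, 0.186] pointing down, gripper open.
Joint ranges: [-2.86, 2.86], [-0.3, 2.09], [-1.38, 1.24], [0.06, 2.45], [-1.56, 4.7], [0.09, 2.05], [-2.69, 2.69]. Speed limits (rad/s): [2.57, 2.57, 3.14, 3.14, 3.14, 3.14, 3.14].

### API

Orientations are given as a rotation vector (axis times angle).
In Python, from bench import ctrl gives the robot as it stands. The module is installed in compiled form; this text tells all that it offers.
- The arm moves only by the tool carry_out, never from a script. Its argument "steps" is a list of rows, each a list of 7 numbers: the turn, a rotation vector about the world's x, y, z in degrees, then the shift along the world's x, y, z in cm, then the opening, from 0 (shut) to 1 (fully open). A call has 1 to 12 rows; each row is the pose to reach, as a shift and turn from the pose commanded when the call began; what a row does not reach only later rows make up. A row lasts 1/10 s, in which the tool goes at most 50 mm and 8.59 degrees, less where a joint would pass 70% of its speed; a pose out of reach is approached as far as the arm can. A call with a gripper value outside its range is refused whole. The fingers move at their own pace and stop on an object; "squeeze" is the grip in N (left out, the last holds). Time passes only in rows, so rows that repeat a pose let the fingers close. It gives the time, the measured TCP pose, the force, the opening and the grip force at its end, in the units of the state.
- ctrl.get_state(): the state, without advancing time (a new reading comes with each control period).
- ctrl.get_image(name): name is "side" or "top" or "wrist"; returns a dict with "pixels" (480x640x3 uint8, red, green, blue), "camera_matrix" (3x3 intrinsics, pixels), "cam_to_world" (4x4, takes a point from camera to world coordinates); the wrist camera has in their place "T_tool_cam" (4x4, takes a point from camera to tool coordinates, whose origin is the TCP and whose axes are the flange's). Camera axes: x right, y down, z forward; pixel columns grow to the right and rows downward; lengths in m; the calibration is good to about 2 mm. The wrist camera is an equidistant fisheye: a pixel r from the principal point sees the ray r / f radians off the axis. A picture is of the moment at which its call begins: read the wrist's pose just before it. There is no depth.
- ctrl.close_job(): hands the job in; it is judged then, once.
The state is a dict: "time": time; "joint_positions": joint angles; "qd": joint speeds; "joint_torque": joint torques, N m; "position": TCP position; "tool_rot": TCP orientation; "ft_force": force on the tool from outside, world axes, zero at the start; "torque": the same for the moment, N m; "grip_width": opening from 0.0 (shut) to 1.0 (fully open); "grip_force": force on a finger pad.
Only numpy, scipy, OpenCV 4.12 (cv2) and the standard library are available. Lean on these libraries where they do the work, as an engineer would, in place of code of your own. Each camera call takes 0.05 s, during which the arm holds its last target. There are 200 camera calls.

### The job

Do the monthly check of the safety switch in the worktop socket box: press the blue TEST button fully down, hold it a moment so that the green RESET button jumps out, and let it go; then push RESET fully home and let go, so that it stays latched in. Press firmly but slowly with a fingertip, never leaning on the box, and leave the glass, the mug and the jar standing where they are.

Things in the scene. Friction and masses are not known exactly. Their poses are not given: they have to be found in the camera images.
- socket_box: Sloping socket box screwed to the worktop: aluminium wedge 280 mm wide (y), 120 mm deep (x), 24 mm high in front (-x), 93 mm at the back, with a white face that slopes down to the front at 30 degrees. Origin: centre of its underside on the worktop; x to its high back, y to its left seen from the front, z up. Box and buttons must not be pushed with more than 35 N.
- face_mid (a point): Middle of the white face, 59 mm above the worktop. x up the slope, y to the box's left, z straight out of the face. Round it a grey height-adjustable safety-switch insert (112 mm in y, 62 mm in x) with both buttons; its plate stands 1 to 9 mm proud of the white face, differently at each start, so where a button is met must be felt. At y = +98 mm a plug-in charger 42 mm wide, 34 mm high.
- test_axis (a point): Where the axis of the TEST button (blue, round, 18 mm across; left of the middle) crosses the plane of the white face. Axes as for face_mid: z along the button's axis, 30 degrees from vertical. The button's top stands 8 mm out of the insert's plate at rest, 3 mm when fully down (so 9 to 17 mm above this point at rest, depending on the insert). RESET is 52 mm to its right.
- reset_axis (a point): The same for the RESET button (green, round, 22 mm across, on a yellow stem; right of the middle). Its top stands out of the insert's plate 5 mm when latched in, 12 mm when it has jumped out (stem showing; 13 to 21 mm above this point) and 3 mm when fully home against its stop. Axes as for face_mid.
- test (a joint): Travel of the TEST button in m along its axis: 0 at rest (out), 0.005 fully down at a hard stop. Its spring pushes back with 1.5 N at rest, about 6 N fully down; it trips RESET between about 2 and 4 mm.
- reset (a joint): Travel of the RESET button in m along its axis: 0 jumped out (tripped), about 0.007 latched in (as it starts), 0.009 fully home at a hard stop. Its spring pushes out with 4 N when tripped, rising to 9 N at the stop. Let go from the stop it comes back 2 mm and stays latched; let go short of 7 mm it jumps out again.
- glass: Bystander: clear drinking glass, 74 mm across, 120 mm high, standing beside the box. Origin: centre of its foot.
- mug: Bystander: blue mug, 82 mm across, 92 mm high, handle at its +y, standing beside the box. Origin: centre of its foot.
- jar: Bystander: small amber spice jar with black cap, 48 mm across, 75 mm high, standing behind the box. Origin: centre of its foot.

How it is judged:
By the outcome, as a careful person would: the job done as asked, in the order asked, and still so for the second after the job is handed in, with the robot touching nothing.
It also fails if it takes over 40 s, if anything falls off the work surface, if the arm or the gripper's body presses on something with over 40 N, if the wrist force passes 120 N, or if a joint passes its speed limit or range.

## Working session

There is one attempt and no reset: what is moved stays moved. The work goes in short steps, Python scripts to look and compute and a tool call to move; the robot and the scene stay as the last step left them, time stands still between calls to the robot, and variables do not carry over. Pictures are saved under pics/ and viewed, at most 12 in all, crops included, and the job is handed in when it is done.

Besides the shell and the picture viewer there is one more tool, called after "Emit:" as name(argument=value, ...) on one line, values as JSON. carry_out: Moves the arm, as the interface text tells. Its arguments: {"type":"object","properties":{"steps":{"type":"array","items":{"type":"array","items":{"type":"number"}}},"squeeze":{"type":"number"}},"required":["steps"]}

```bash
mkdir -p pics
python3 - <<'E'
from bench import ctrl
import cv2,numpy as np,pickle
s=ctrl.get_state();print(s)
d={}
for n in("side","top"):
    im=ctrl.get_image(n);d[n]=im;cv2.imwrite(f"pics/{n}0.png",im["pixels"][:,:,::-1])
    print(n,im["camera_matrix"],im["cam_to_world"])
pickle.dump(d,open("im0.pkl","wb"))
E
```

```text
{'time': 0.0, 'joint_positions': array([ 1.28810791,  0.3218151 , -0.07006141,  1.45166452,  0.02260193,
        1.37078649, -0.05688424]), 'qd': array([-0.00156822, -0.00035222,  0.00117392,  0.00080018,  0.00177818,
        0.00110048,  0.00052421]), 'joint_torque': array([-4.22207868e-04, -4.91284204e+01, -4.04277295e-01, -3.12526238e+01,
       -6.41124928e-02,  4.37833916e-02,  1.97041340e-04]), 'position': array([ 0.18984741, -0.62101558,  0.18517178]), 'tool_rot': array([-3.10523296e+00, -4.64249688e-01,  6.02993282e-04]), 'ft_force': array([ 0.49354598, -0.14217759,  0.26462838]), 'torque': array([ 0.03148419, -0.02405175, -0.02957034]), 'grip_force': 0.0, 'grip_width': 0.9994404919698671}
side [[596.43570967   0.         319.39861025]
 [  0.         596.43570967 244.05560951]
 [  0.           0.           1.        ]] [[-0.93463081 -0.22591035  0.27464481  0.23729331]
 [-0.3552387   0.62882862 -0.69165023  0.96247223]
 [-0.01645357 -0.74400207 -0.6679747   0.99348583]
 [ 0.          0.          0.          1.        ]]
top [[571.22091035   0.         321.87273327]
 [  0.         571.22091035 242.50969616]
 [  0.           0.           1.        ]] [[-5.11261868e-02 -9.73710894e-01  2.21975690e-01  3.80487230e-01]
 [-9.98692141e-01  4.99245837e-02 -1.10246752e-02  5.10355991e-02]
 [-3.47197556e-04 -2.22249027e-01 -9.74989871e-01  1.03375754e+00]
 [ 0.00000000e+00  0.00000000e+00  0.00000000e+00  1.00000000e+00]]
```

View pics/side0.png

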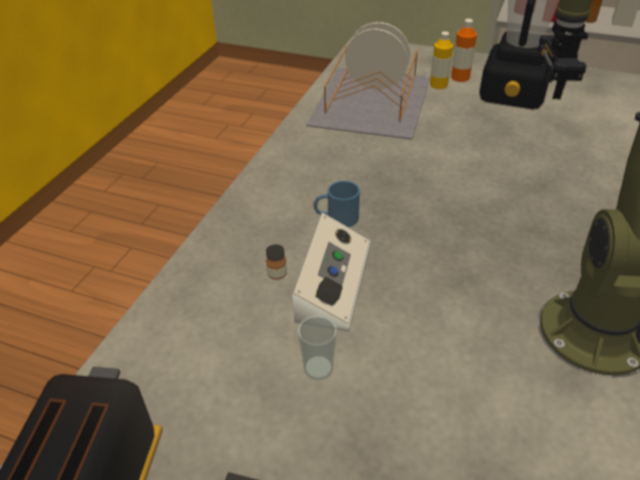

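View pics/top0.png

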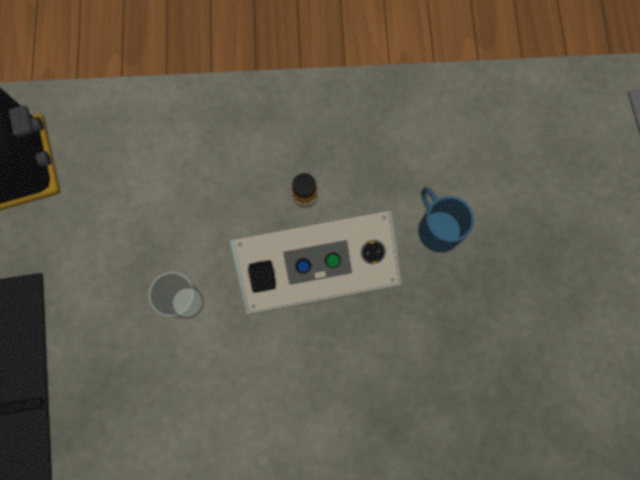

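The side view shows the blue TEST button at about (333,271) and the green RESET at (338,256). In the top view they are at (303,266) and (333,261). The glass stands beside the charger end, the mug at the other end, and the jar behind.

```bash
cat > h.py <<'E'
import numpy as np,cv2
from scipy.spatial.transform import Rotation as R
def ray(im,p):
    K=im["camera_matrix"];T=im["cam_to_world"]
    d=T[:3,:3]@np.linalg.inv(K)@[p[0],p[1],1.];return T[:3,3],d/np.linalg.norm(d)
def tri(rs):
    A=np.zeros((3,3));b=np.zeros(3)
    for o,d in rs:
        P=np.eye(3)-np.outer(d,d);A+=P;b+=P@o
    x=np.linalg.solve(A,b);return x,[1e3*np.linalg.norm((np.eye(3)-np.outer(d,d))@(x-o)) for o,d in rs]
def plane(r,z): return r[0]+r[1]*(z-r[0][2])/r[1][2]
def blob(px,c,roi):
    x0,y0,x1,y1=roi;p=px[y0:y1,x0:x1].astype(int);r,g,b=p[...,0],p[...,1],p[...,2]
    m=(b-np.maximum(r,g)>25) if c=="b" else (g-np.maximum(r,b)>25)
    n,l,s,ce=cv2.connectedComponentsWithStats(m.astype(np.uint8));i=1+np.argmax(s[1:,4])
    return ce[i]+[x0,y0],s[i]
E
python3 - <<'E'
from h import *;import pickle
d=pickle.load(open("im0.pkl","rb"))
roi={"side":(310,240,360,290),"top":(280,240,350,290)}
P={}
for c in "bg":
    q={n:blob(d[n]["pixels"],c,roi[n]) for n in d}
    for n in q:print(c,n,q[n])
    P[c],e=tri([ray(d[n],q[n][0]) for n in d]);print(P[c],e)
v=P["b"]-P["g"];print("dist",np.linalg.norm(v),"yaw",np.degrees(np.arctan2(-v[0],v[1])))
# white face outline in top
px=d["top"]["pixels"][190:330,215:415];h=cv2.cvtColor(px,cv2.COLOR_RGB2GRAY)
m=(h>150).astype(np.uint8);print(m.sum())
c=max(cv2.findContours(m,0,2)[0],key=cv2.contourArea)
b=cv2.boxPoints(cv2.minAreaRect(c))+[215,190];print(b)
# corners: image top (small row) is back z~.093, bottom front z~.024
for p in b: print([plane(ray(d["top"],p),z).round(4) for z in(.024,.093)])
for nm,p,z in(("jar",(304,183),.075),("glassrim",(171,294),.12),("mugrim",(447,218),.092)):print(nm,plane(ray(d["top"],p),z))
from bench import ctrl
print(R.from_rotvec(ctrl.get_state()["tool_rot"]).as_matrix().round(3))
E
```

```text
b side (array([333.42553191, 270.0212766 ]), array([20, 27,  8,  7, 47], dtype=int32))
b top (array([302.97058824, 266.18627451]), array([ 18,  21,  11,  11, 102], dtype=int32))
[0.55909594 0.07447389 0.06838386] [np.float64(1.1894435526471594), np.float64(1.1894435526473026)]
g side (array([337.78688525, 254.83606557]), array([24, 11,  9,  9, 61], dtype=int32))
g top (array([332.60150376, 260.15789474]), array([ 46,  14,  14,  13, 133], dtype=int32))
[0.56720512 0.02302058 0.06672068] [np.float64(1.3232084772519055), np.float64(1.3232084772519306)]
dist 0.052114953551358055 yaw 8.956294745295864
1840
[[341.48278046 223.79310608]
 [374.74539185 216.79045105]
 [377.2175293  228.53315735]
 [343.95492554 235.53581238]]
[array([0.6436, 0.0021, 0.024 ]), array([0.6256, 0.0054, 0.093 ])]
[array([ 0.6537, -0.0596,  0.024 ]), array([ 0.635, -0.052,  0.093])]
[array([ 0.6313, -0.0625,  0.024 ]), array([ 0.6142, -0.0547,  0.093 ])]
[array([ 0.6213, -0.0011,  0.024 ]), array([0.6049, 0.0024, 0.093 ])]
jar [0.7078708  0.06616693 0.075     ]
glassrim [0.51614427 0.28730025 0.12      ]
mugrim [ 0.62682501 -0.17518666  0.092     ]
[[ 0.956  0.292 -0.001]
 [ 0.292 -0.956  0.002]
 [-0.    -0.002 -1.   ]]
```

Emit:
carry_out(steps=[[0,0,0,2,3,3,0],[0,0,0,4.5,6.5,6,0],[0,0,0,7,10,9,0],[0,0,0,9.5,13.5,12,0],[0,0,0,12,17,14.5,0],[0,0,0,14.5,21,14.5,0],[0,0,0,17.5,25,14.5,0],[0,0,0,20.5,29,14.5,0],[0,0,0,23.5,33,14.5,0],[0,0,0,26,37,14.5,0],[0,0,0,26,37,14.5,0]], squeeze=10)

```text
time: 1.2
position: [0.4543, -0.243, 0.3314]
tool_rot: [-3.101, -0.486, -0.004]
ft_force: [0.5, -0.1, 0.4]
grip_width: 0.078
grip_force: 0.0
```

```bash
cat > goal.py <<'E'
from h import *;from bench import ctrl
def Rg(psi):
    c,s=np.cos(psi),np.sin(psi);z=np.array([.5*c,.5*s,-np.sqrt(.75)]);y=np.array([s,-c,0]);return np.c_[np.cross(y,z),y,z]
def show(p,psi):
    s=ctrl.get_state();R0=R.from_rotvec(s["tool_rot"])
    print("pos",s["position"].round(4),"F",s["ft_force"].round(2),"t",s["time"],"grip",s["grip_width"])
    print("turn deg",np.degrees((R.from_matrix(Rg(psi))*R0.inv()).as_rotvec()).round(2),"shift cm",((p-s["position"])*100).round(2))
E
python3 - <<'E'
from goal import *
psi=np.radians(8);n=-Rg(psi)[:,2]
print(n);show(np.array([.563,.049,.0675])+n*.12,psi)
E
```

```text
[-0.49513403 -0.06958655  0.8660254 ]
pos [ 0.4543 -0.243   0.3314] F [ 0.49 -0.09  0.43] t 1.2 grip 0.07833809256097744
turn deg [  6.54 -29.15  -9.61] shift cm [  4.93  28.37 -16.  ]
```

Emit:
carry_out(steps=[[0,0,0,1,3.5,0,0],[0.8,-3.6,-1.2,2,7,0,0],[1.6,-7.3,-2.4,3,11,0,0],[2.5,-11,-3.6,4,15,-1.5,0],[3.3,-14.6,-4.8,5,19,-3.5,0],[4.1,-18.2,-6,5,22.5,-6,0],[4.9,-21.9,-7.2,5,25.5,-8.5,0],[5.7,-25.5,-8.4,5,27.5,-11,0],[6.5,-29.1,-9.6,5,28.4,-13.5,0],[6.5,-29.1,-9.6,5,28.4,-16,0],[6.5,-29.1,-9.6,5,28.4,-16,0],[6.5,-29.1,-9.6,5,28.4,-16,0]])

```text
time: 2.4
position: [0.5187, 0.0351, 0.1583]
tool_rot: [-3.003, -0.219, -0.692]
ft_force: [-0.3, 2.5, 0.6]
grip_width: 0.002
grip_force: 0.0
```

Run:
```python
from goal import *;import pickle
psi=np.radians(8);show(np.array([.563,.049,.0675])-Rg(psi)[:,2]*.12,psi)
s=ctrl.get_state();im=ctrl.get_image("wrist");print({k:v for k,v in im.items() if k!="pixels"})
im["s"]=s;pickle.dump(im,open("w1.pkl","wb"));cv2.imwrite("pics/w1.png",im["pixels"][:,:,::-1])
```

```text
pos [0.5187 0.0351 0.1583] F [-0.29  2.5   0.62] t 2.4 grip 0.0020044818727468832
turn deg [-0.49 -4.09 -0.61] shift cm [-1.51  0.55  1.31]
{'camera_matrix': array([[371.64829954,   0.        , 319.68174008],
       [  0.        , 371.64829954, 237.05838549],
       [  0.        ,   0.        ,   1.        ]]), 'T_tool_cam': array([[-4.50793902e-04, -9.59819880e-01, -2.80616453e-01,
         7.61525164e-02],
       [ 9.99999729e-01, -2.69488985e-04, -6.84681503e-04,
        -3.57871630e-04],
       [ 5.81547876e-04, -2.80616686e-01,  9.59819742e-01,
        -1.98461735e-01],
       [ 0.00000000e+00,  0.00000000e+00,  0.00000000e+00,
         1.00000000e+00]])}
```

View pics/w1.png

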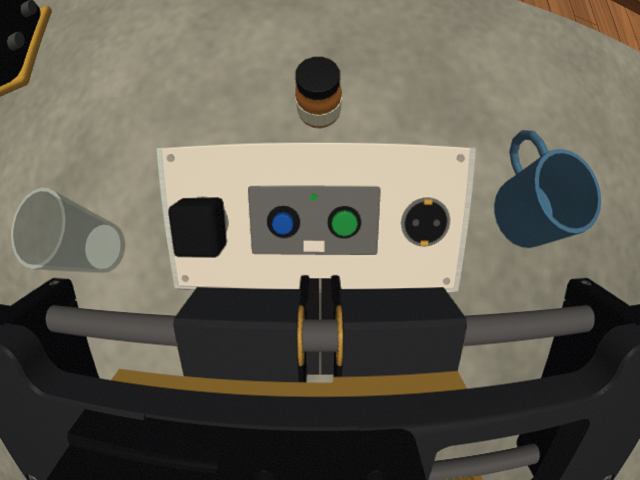

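The wrist view shows TEST at (283,222) and RESET at (344,222), with the charger at (198,227) and the socket at (425,222). The shut fingers are below, near (320,280), and the tool's yaw agrees with the box.

```bash
cat >> h.py <<'E'
def wray(im,p):
    s=im["s"];K=im["camera_matrix"];u=(np.array(p)-K[:2,2])/K[0,0];r=np.hypot(*u)
    d=np.r_[u/r*np.sin(r),np.cos(r)];Rt=R.from_rotvec(s["tool_rot"]).as_matrix();T=im["T_tool_cam"]
    return s["position"]+Rt@T[:3,3],Rt@T[:3,:3]@d
E
python3 - <<'E'
from goal import *;import pickle
s=ctrl.get_state();im=ctrl.get_image("wrist");im["s"]=s;pickle.dump(im,open("w2.pkl","wb"))
d=pickle.load(open("im0.pkl","rb"))
for im in(pickle.load(open("w1.pkl","rb")),im):
  P={}
  for c in"bg":
    q,st=blob(im["pixels"],c,(255,205,375,245));
    rt=ray(d["top"],blob(d["top"]["pixels"],c,(280,240,350,290))[0]);rs=ray(d["side"],blob(d["side"]["pixels"],c,(310,240,360,290))[0])
    P[c],e=tri([wray(im,q),rt,rs]);print(c,q,st,P[c].round(4),np.round(e,1))
    print("wrist+top",tri([wray(im,q),rt]),"wrist+side",tri([wray(im,q),rs]))
  v=P["b"]-P["g"];print(np.linalg.norm(v),np.degrees(np.arctan2(-v[0],v[1])))
psi=np.radians(8);show(np.array([.563,.049,.0675])-Rg(psi)[:,2]*.12,psi);print(s["joint_positions"].round(3),s["qd"].round(3))
E
```

```text
b [282.40409207 223.06393862] [ 17   7  22  23 391] [0.5588 0.0747 0.0686] [0.6 1.5 0.9]
wrist+top (array([0.5591043 , 0.07467154, 0.06930103]), [np.float64(0.9988459403007955), np.float64(0.9988459403006327)]) wrist+side (array([0.55799644, 0.07473871, 0.06864954]), [np.float64(0.21382385602632867), np.float64(0.2138238560265985)])
g [344.08455882 222.87683824] [ 76   5  27  27 544] [0.5667 0.0235 0.0672] [0.8 1.7 1. ]
wrist+top (array([0.58006312, 0.02223965, 0.00477417]), [np.float64(0.9451917838034308), np.float64(0.9451917838033422)]) wrist+side (array([0.56575127, 0.02399173, 0.06765845]), [np.float64(0.23861560537880236), np.float64(0.2386156053789698)])
0.0517516153520996 8.869440107373567
b [284.44102564 217.29487179] [ 19   1  22  23 390] [0.5588 0.0747 0.0686] [0.6 1.5 0.9]
wrist+top (array([0.55920139, 0.07476157, 0.06874394]), [np.float64(1.0106658631457943), np.float64(1.0106658631457632)]) wrist+side (array([0.55796662, 0.07481177, 0.06872829]), [np.float64(0.2110373645414992), np.float64(0.21103736454152788)])
g [346.99456522 217.40398551] [ 79   0  27  26 552] [0.5667 0.0236 0.0672] [0.8 1.7 1. ]
wrist+top (array([ 0.58349845,  0.02149634, -0.01035907]), [np.float64(0.49144774865297847), np.float64(0.49144774865298724)]) wrist+side (array([0.56569838, 0.02409666, 0.06776414]), [np.float64(0.2233803026369282), np.float64(0.22338030263702277)])
0.05174832783297114 8.86607304985212
pos [0.5161 0.0332 0.155 ] F [ 0.47 -1.16 -0.11] t 2.5 grip 0.0051739816511808855
turn deg [ 0.01 -4.51 -0.43] shift cm [-1.25  0.74  1.64]
[ 0.223 -0.299 -0.266  2.216 -0.192  0.779 -1.364] [ 0.095  0.008 -0.025 -0.036  0.089  0.115 -0.063]
```

Emit:
carry_out(steps=[[0,0,0,1,1,-1,0],[0,0,0,2,2,-2,0],[0,0,0,3,3,-3,0],[0,0,0,3.5,3.5,-4,0],[0,0,0,3.5,3.5,-4,0],[0,0,0,3.5,3.5,-4,0]])

```text
time: 3.1
position: [0.5546, 0.0617, 0.1189]
tool_rot: [-3.017, -0.201, -0.692]
ft_force: [0.0, 0.2, 1.1]
grip_width: 0.003
grip_force: 0.0
```

```bash
cat > st.py <<'E'
from goal import *;import sys
psi=np.radians(8.5);n=-Rg(psi)[:,2]
B={"b":np.array([.5587,.0747,.0686]),"g":np.array([.5664,.0237,.0674])}[sys.argv[1]]
show(B+n*float(sys.argv[2]),psi);s=ctrl.get_state();print(s["joint_positions"].round(3),s["qd"].round(3))
dd=(s["position"]-B);z=Rg(psi);print("rel mm (x up slope, y left, z out)",(1e3*dd@z*[1,-1,-1]).round(1),"Faxial",s["ft_force"]@n)
E
python3 st.py b .025
```

```text
pos [0.5546 0.0617 0.1189] F [0.02 0.18 1.15] t 3.1 grip 0.0032287536358441135
turn deg [ 0.01 -4.17  0.72] shift cm [-0.82  1.12 -2.86]
[ 0.23  -0.166 -0.356  2.188 -0.109  0.66  -1.501] [-0.01  -0.016  0.009 -0.002 -0.003 -0.005 -0.001]
rel mm (x up slope, y left, z out) [ 19.9 -12.3  46.5] Faxial 0.9675800506835113
```

Emit:
carry_out(steps=[[0,-2,0.3,-0.4,0.6,-0.7,0],[0,-4.2,0.7,-0.8,1.1,-1.5,0],[0,-4.2,0.7,-0.8,1.1,-2.2,0],[0,-4.2,0.7,-0.8,1.1,-2.9,0],[0,-4.2,0.7,-0.8,1.1,-2.9,0],[0,-4.2,0.7,-0.8,1.1,-2.9,0]])

```text
time: 3.7
position: [0.5474, 0.0739, 0.0905]
tool_rot: [-2.989, -0.224, -0.803]
ft_force: [0.1, -0.2, 1.2]
grip_width: 0.005
grip_force: 0.0
```

```bash
python3 st.py b .012
python3 - <<'E'
from goal import *
s=ctrl.get_state();im=ctrl.get_image("side")["pixels"]
cv2.imwrite("pics/s2.png",cv2.resize(im[210:330,270:410,::-1],None,fx=5,fy=5,interpolation=2))
E
```

```text
pos [0.5474 0.0739 0.0905] F [ 0.11 -0.19  1.17] t 3.7 grip 0.005192120027522171
turn deg [-0.02  0.09 -0.06] shift cm [ 0.53 -0.01 -1.15]
[ 0.214 -0.189 -0.38   2.299 -0.116  0.495 -1.513] [-0.002 -0.006 -0.003 -0.005 -0.003 -0.002  0.001]
rel mm (x up slope, y left, z out) [ 1.2  0.9 24.6] Faxial 0.9739757596463143
```

View pics/s2.png

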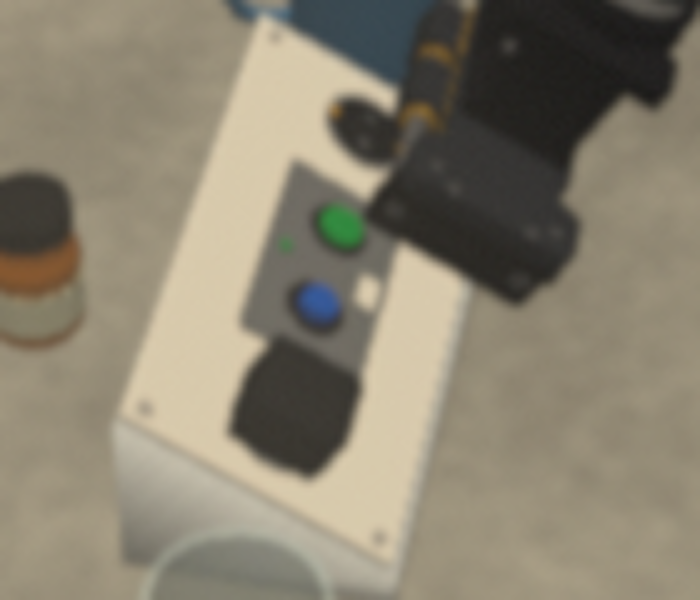

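The side crop shows blue at (320,302) and green at (340,225). A dark gripper corner sits at about (375,215), which isn't where I expect the tip, so I'll project the TCP to check.

Run:
```python
from goal import *;import pickle
s=ctrl.get_state();Rt=R.from_rotvec(s["tool_rot"]).as_matrix()
d=pickle.load(open("im0.pkl","rb"))
def pr(n,X):
    T=np.linalg.inv(d[n]["cam_to_world"]);c=T[:3,:3]@X+T[:3,3];u=d[n]["camera_matrix"]@c/c[2];return u[:2]
for o in((0,0,0),(0,0,.025),(0,0,-.07),(0,-.095,-.07),(0,.095,-.07)):
    X=s["position"]+Rt@np.array(o);u=pr("side",X);print(o,u.round(1),((u-[270,210])*5).round(),pr("top",X).round(1))
im=ctrl.get_image("wrist")["pixels"]
cv2.imwrite("pics/w3.png",im[:,:,::-1])
im=ctrl.get_image("side")["pixels"];cv2.imwrite("pics/s3.png",cv2.resize(im[200:280,290:370,::-1],None,fx=7,fy=7,interpolation=2))
```

```text
(0, 0, 0) [337.9 263.7] [340. 269.] [303.3 271.2]
(0, 0, 0.025) [332.3 270. ] [312. 300.] [302.3 266.4]
(0, 0, -0.07) [354.4 245.2] [422. 176.] [306.3 286.3]
(0, -0.095, -0.07) [346.4 276.6] [382. 333.] [246.2 298.4]
(0, 0.095, -0.07) [361.7 217.1] [458.  36.] [365.9 274.3]
```

View pics/w3.png

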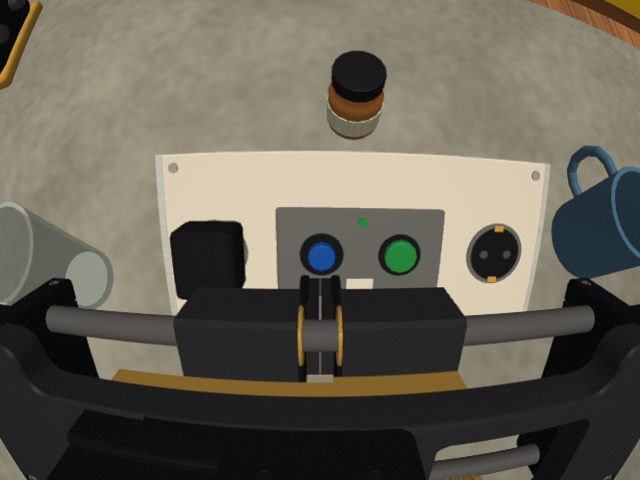

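The wrist view shows TEST at (321,256) and RESET at (401,256). The shut fingers' end is at about (320,278), in the TEST column. I'll check the fingertip in the side crop.

View pics/s3.png

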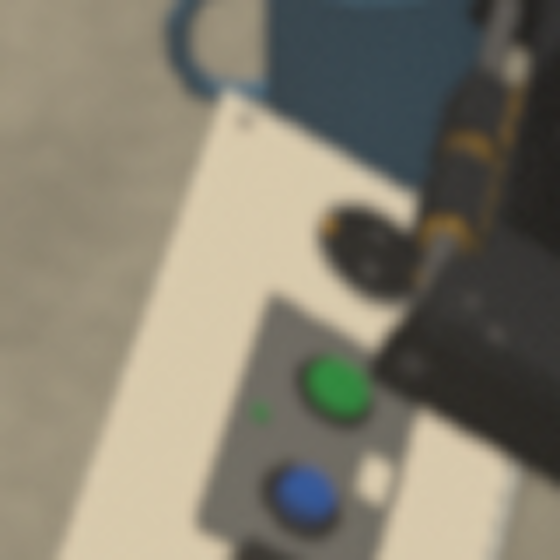

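The tip isn't visible where the TCP projects. I'll put the start image and the current top view side by side, with the TCP and tool axis marked.

Run:
```python
from goal import *;import pickle
d=pickle.load(open("im0.pkl","rb"));s=ctrl.get_state();top=ctrl.get_image("top")["pixels"].copy()
def pr(n,X):
    T=np.linalg.inv(d[n]["cam_to_world"]);c=T[:3,:3]@X+T[:3,3];u=d[n]["camera_matrix"]@c/c[2];return u[:2]
def crop(px,n,pos,rv,x0,y0,w,h,f):
    o=cv2.resize(px[y0:y0+h,x0:x0+w,::-1],None,fx=f,fy=f,interpolation=cv2.INTER_CUBIC);Rt=R.from_rotvec(rv).as_matrix()
    for k,c in((0,(0,0,255)),(-.035,(0,255,255)),(-.07,(255,0,255))):
        u=(pr(n,pos+Rt@np.array([0,0,k]))-[x0,y0])*f;print(n,k,u);cv2.circle(o,tuple(int(v) for v in u),3,c,-1)
    return o
a=crop(d["side"]["pixels"],"side",np.array([.19,-.621,.185]),[-3.105,-.464,.0006],460,0,130,120,3)
b=crop(top,"top",s["position"],s["tool_rot"],240,210,130,120,3)
cv2.imwrite("pics/c4.png",np.hstack([a,b]))
```

```text
side 0 [262.05136395 309.14232888]
side -0.035 [271.3850864  273.77540882]
side -0.07 [280.99513389 237.36145038]
top 0 [189.60526028 184.04524148]
top -0.035 [194.06529191 205.82251334]
top -0.07 [198.85964004 229.23217301]
```

View pics/c4.png

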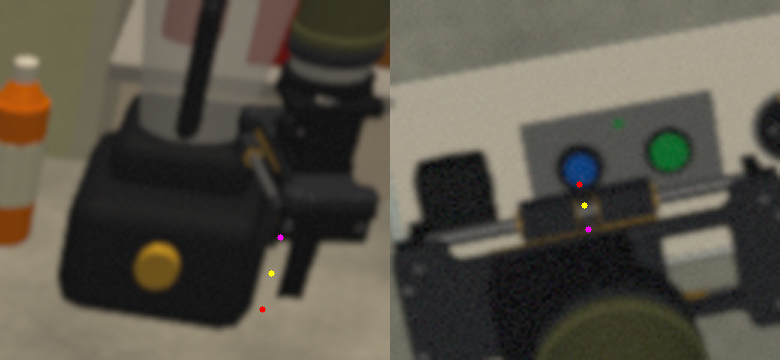

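Run:
```python
from goal import *;import pickle
d=pickle.load(open("im0.pkl","rb"))
T=np.linalg.inv(d["side"]["cam_to_world"]);K=d["side"]["camera_matrix"]
Rt=R.from_rotvec([-3.105,-.464,.0006]).as_matrix()
for y in(-.058,-.0435,.0435,.058):
  for z in(0,-.02,-.035,-.05,-.07):
    X=np.array([.19,-.621,.185])+Rt@[0,y,z];c=T[:3,:3]@X+T[:3,3];u=K@c/c[2];print(y,z,((u[:2]-[460,0])*3).round())
# where the wrist camera ought to see fingertip points (shut)
import pickle
im=pickle.load(open("w2.pkl","rb"));M=np.linalg.inv(im["T_tool_cam"]);K=im["camera_matrix"]
for x in(-.0095,0,.0095):
  for z in(0,-.019,-.035,-.07):
    c=(M@[x,0,z,1])[:3];th=np.arctan2(np.hypot(c[0],c[1]),c[2]);print("wrist",x,z,(K[:2,2]+K[0,0]*th*c[:2]/np.hypot(c[0],c[1])).round())
```

```text
-0.058 0 [276. 341.]
-0.058 -0.02 [282. 321.]
-0.058 -0.035 [286. 305.]
-0.058 -0.05 [290. 290.]
-0.058 -0.07 [296. 269.]
-0.0435 0 [273. 333.]
-0.0435 -0.02 [278. 313.]
-0.0435 -0.035 [282. 297.]
-0.0435 -0.05 [287. 282.]
-0.0435 -0.07 [292. 261.]
0.0435 0 [252. 286.]
0.0435 -0.02 [257. 266.]
0.0435 -0.035 [261. 251.]
0.0435 -0.05 [265. 236.]
0.0435 -0.07 [270. 215.]
0.058 0 [248. 279.]
0.058 -0.02 [254. 259.]
0.058 -0.035 [257. 244.]
0.058 -0.05 [261. 228.]
0.058 -0.07 [267. 208.]
wrist -0.0095 0 [321. 283.]
wrist -0.0095 -0.019 [321. 297.]
wrist -0.0095 -0.035 [321. 311.]
wrist -0.0095 -0.07 [321. 350.]
wrist 0 0 [321. 268.]
wrist 0 -0.019 [321. 281.]
wrist 0 -0.035 [321. 293.]
wrist 0 -0.07 [321. 330.]
wrist 0.0095 0 [321. 252.]
wrist 0.0095 -0.019 [321. 264.]
wrist 0.0095 -0.035 [321. 275.]
wrist 0.0095 -0.07 [321. 309.]
```

Three independent cues (start side view, top view, wrist view) put the visible fingertips about 37 mm behind the reported TCP. I'll treat the TCP offset as unknown and find contact by feel in small steps.

Emit:
carry_out(steps=[[0,0,0,0.1,-0.05,-0.4,0],[0,0,0,0.3,-0.03,-0.75,0],[0,0,0,0.5,0,-1.1,0],[0,0,0,0.7,0.03,-1.45,0],[0,0,0,0.9,0.05,-1.8,0],[0,0,0,0.9,0.05,-1.8,0]])

```text
time: 4.5
position: [0.5554, 0.0748, 0.0711]
tool_rot: [-2.989, -0.225, -0.801]
ft_force: [-0.1, -0.1, 0.4]
grip_width: 0.003
grip_force: 0.0
```

```bash
python3 st.py b 0
```

```text
pos [0.5554 0.0748 0.0711] F [-0.14 -0.07  0.38] t 4.5 grip 0.002790464634605343
turn deg [-0.01 -0.   -0.11] shift cm [ 0.33 -0.01 -0.25]
[ 0.223 -0.135 -0.397  2.301 -0.082  0.443 -1.54 ] [-0.002 -0.012  0.005  0.    -0.006  0.01   0.007]
rel mm (x up slope, y left, z out) [-1.5  0.6  3.8] Faxial 0.40195712665494593
```

Emit:
carry_out(steps=[[0,0,0,0.06,0.01,-0.06,0],[0,0,0,0.11,0.02,-0.12,0],[0,0,0,0.17,0.03,-0.19,0],[0,0,0,0.22,0.03,-0.25,0],[0,0,0,0.28,0.04,-0.32,0],[0,0,0,0.33,0.05,-0.38,0],[0,0,0,0.33,0.05,-0.38,0]])

```text
time: 5.2
position: [0.5589, 0.0752, 0.068]
tool_rot: [-2.989, -0.225, -0.803]
ft_force: [0.3, -0.1, -0.0]
grip_width: 0.008
grip_force: 0.0
```

```bash
python3 st.py b 0;python3 - <<'E'
from goal import *
im=ctrl.get_image("wrist")["pixels"];cv2.imwrite("pics/w5.png",im[190:350,220:460,::-1].repeat(3,0).repeat(3,1))
E
```

```text
pos [0.5589 0.0752 0.068 ] F [ 0.33 -0.05 -0.05] t 5.2 grip 0.00755631140824174
turn deg [-0.    0.06 -0.1 ] shift cm [-0.02 -0.05  0.06]
[ 0.226 -0.121 -0.401  2.298 -0.07   0.432 -1.55 ] [-0.002 -0.003  0.003 -0.    -0.     0.002  0.002]
rel mm (x up slope, y left, z out) [-0.   0.5 -0.6] Faxial -0.20317766273485172
```

View pics/w5.png

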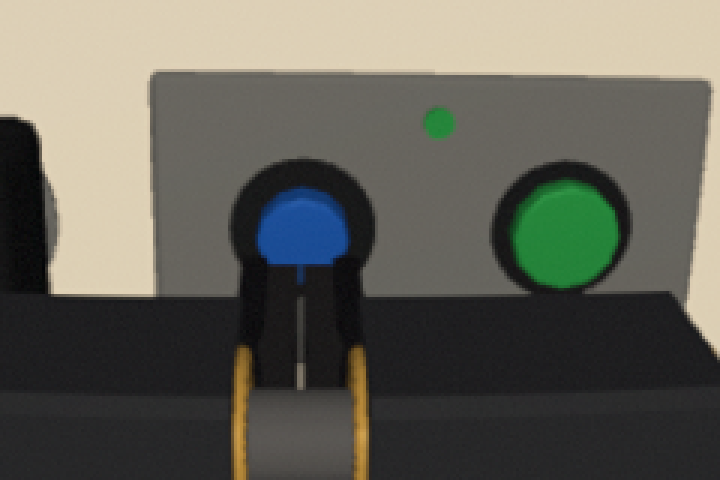

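The crop shows the blue cap's middle at (302,230), still uncovered. The shut finger ends are near (302,260), directly below it in the picture and hovering, with no force. I'll keep descending along the axis.

Emit:
carry_out(steps=[[0,0,0,0.04,0.0,-0.07,0],[0,0,0,0.08,0.0,-0.13,0],[0,0,0,0.11,0.0,-0.2,0],[0,0,0,0.15,0.0,-0.26,0],[0,0,0,0.19,0.0,-0.33,0],[0,0,0,0.23,0.0,-0.39,0],[0,0,0,0.23,0.0,-0.39,0]])

```text
time: 5.95
position: [0.5612, 0.0752, 0.0641]
tool_rot: [-2.989, -0.225, -0.802]
ft_force: [0.1, -0.3, 0.5]
grip_width: 0.004
grip_force: 0.0
```

Emit:
carry_out(steps=[[0,0,0,0.04,0.0,-0.07,0],[0,0,0,0.08,0.01,-0.13,0],[0,0,0,0.11,0.01,-0.2,0],[0,0,0,0.15,0.02,-0.26,0],[0,0,0,0.15,0.02,-0.26,0]])

```text
time: 6.45
position: [0.5627, 0.0754, 0.0615]
tool_rot: [-2.989, -0.225, -0.802]
ft_force: [-0.7, 0.4, 0.1]
grip_width: 0.005
grip_force: 0.0
```

```bash
python3 st.py b -.01
```

```text
pos [0.5627 0.0754 0.0615] F [-0.72  0.4   0.1 ] t 6.45 grip 0.005419977124398619
turn deg [-0.01  0.05 -0.1 ] shift cm [ 0.09  0.   -0.15]
[ 0.229 -0.1   -0.407  2.296 -0.053  0.414 -1.564] [-0.    -0.001  0.    -0.003 -0.001  0.001  0.003]
rel mm (x up slope, y left, z out) [-0.   0.1 -8.2] Faxial 0.41538945244135145
```

There's no contact 8 mm below the button's measured top, so the fingertips really are behind the reported TCP. I'll continue.

Emit:
carry_out(steps=[[0,0,0,0.09,0.01,-0.15,0],[0,0,0,0.17,0.03,-0.3,0],[0,0,0,0.26,0.04,-0.45,0],[0,0,0,0.35,0.05,-0.61,0],[0,0,0,0.35,0.05,-0.61,0]])

```text
time: 6.95
position: [0.5661, 0.076, 0.0551]
tool_rot: [-2.989, -0.225, -0.802]
ft_force: [1.0, -0.0, 0.2]
grip_width: 0.006
grip_force: 0.0
```

Emit:
carry_out(steps=[[0,0,0,0.07,0.01,-0.12,0],[0,0,0,0.14,0.02,-0.24,0],[0,0,0,0.2,0.03,-0.36,0],[0,0,0,0.25,0.04,-0.43,0],[0,0,0,0.25,0.04,-0.43,0]])

```text
time: 7.45
position: [0.5687, 0.0763, 0.0511]
tool_rot: [-2.989, -0.225, -0.802]
ft_force: [0.1, -1.6, -0.2]
grip_width: 0.008
grip_force: 0.0
```

```bash
python3 st.py b -.025;python3 - <<'E'
from goal import *
im=ctrl.get_image("wrist")["pixels"];cv2.imwrite("pics/w6.png",im[190:350,220:460,::-1].repeat(3,0).repeat(3,1))
E
```

```text
pos [0.5687 0.0763 0.0511] F [ 0.09 -1.56 -0.18] t 7.45 grip 0.007667550493023244
turn deg [-0.01  0.05 -0.1 ] shift cm [ 0.23  0.02 -0.41]
[ 0.234 -0.066 -0.416  2.292 -0.019  0.385 -1.593] [ 0.001 -0.004  0.001 -0.    -0.005  0.001  0.003]
rel mm (x up slope, y left, z out) [  0.    0.1 -20.3] Faxial -0.08254585500577748
```

View pics/w6.png

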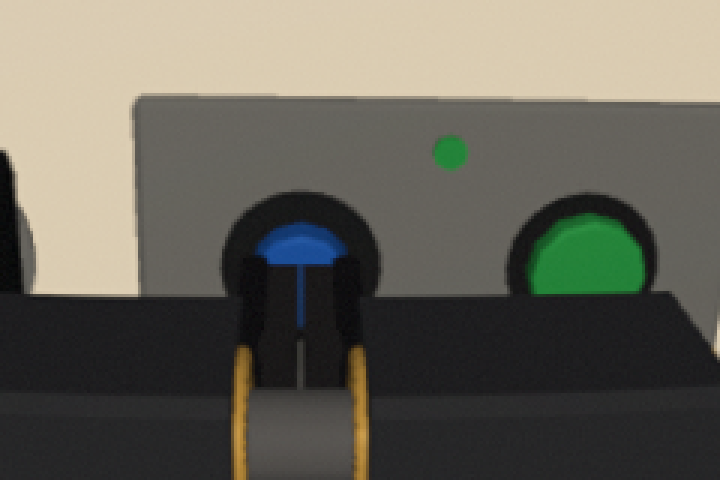

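The blue cap is still centred on the finger gap at (302,250), and the finger ends at (302,260) now cover most of it. There's no force yet, so the next steps are shorter.

Emit:
carry_out(steps=[[0,0,0,0.06,0.01,-0.11,0],[0,0,0,0.12,0.02,-0.21,0],[0,0,0,0.18,0.03,-0.32,0],[0,0,0,0.25,0.04,-0.43,0],[0,0,0,0.25,0.04,-0.43,0]])

```text
time: 8.0
position: [0.5712, 0.0768, 0.0467]
tool_rot: [-2.989, -0.225, -0.802]
ft_force: [-0.3, -0.4, 0.7]
grip_width: 0.002
grip_force: 0.0
```

Emit:
carry_out(steps=[[0,0,0,0.05,0.01,-0.09,0],[0,0,0,0.1,0.01,-0.17,0],[0,0,0,0.15,0.02,-0.26,0],[0,0,0,0.15,0.02,-0.26,0]])

```text
time: 8.4
position: [0.5727, 0.0769, 0.0441]
tool_rot: [-2.989, -0.225, -0.802]
ft_force: [-0.1, 0.3, 0.5]
grip_width: 0.007
grip_force: 0.0
```

```bash
python3 st.py b -.035
```

```text
pos [0.5727 0.0769 0.0441] F [-0.08  0.35  0.48] t 8.4 grip 0.006857116144101369
turn deg [-0.    0.05 -0.1 ] shift cm [ 0.33  0.04 -0.59]
[ 0.236 -0.043 -0.421  2.29   0.006  0.367 -1.616] [-0.    -0.003 -0.002  0.    -0.005  0.005  0.003]
rel mm (x up slope, y left, z out) [  0.    0.1 -28.3] Faxial 0.42823873886246056
```

Emit:
carry_out(steps=[[0,0,0,0.05,0.01,-0.09,0],[0,0,0,0.1,0.01,-0.17,0],[0,0,0,0.15,0.02,-0.26,0],[0,0,0,0.15,0.02,-0.26,0]])

```text
time: 8.8
position: [0.5742, 0.0771, 0.0415]
tool_rot: [-2.989, -0.225, -0.802]
ft_force: [0.2, -0.6, 0.0]
grip_width: 0.004
grip_force: 0.0
```

Emit:
carry_out(steps=[[0,0,0,0.05,0.01,-0.09,0],[0,0,0,0.1,0.01,-0.17,0],[0,0,0,0.1,0.01,-0.17,0]])

```text
time: 9.1
position: [0.5752, 0.0772, 0.0399]
tool_rot: [-2.989, -0.225, -0.802]
ft_force: [-0.1, -0.0, -0.0]
grip_width: 0.005
grip_force: 0.0
```

```bash
python3 st.py b -.035
```

```text
pos [0.5752 0.0772 0.0399] F [-0.1  -0.01 -0.03] t 9.1 grip 0.004790694320069758
turn deg [-0.    0.05 -0.1 ] shift cm [ 0.08  0.   -0.16]
[ 0.236 -0.029 -0.423  2.288  0.024  0.356 -1.631] [-0.001 -0.001 -0.002  0.    -0.003  0.002  0.004]
rel mm (x up slope, y left, z out) [  0.1   0.1 -33.2] Faxial 0.023398804029643283
```

Emit:
carry_out(steps=[[0,0,0,0.05,0.01,-0.09,0],[0,0,0,0.1,0.01,-0.17,0],[0,0,0,0.1,0.01,-0.17,0]])

```text
time: 9.4
position: [0.5762, 0.0773, 0.0382]
tool_rot: [-2.989, -0.225, -0.802]
ft_force: [0.1, -0.3, -0.8]
grip_width: 0.007
grip_force: 0.0
```

Emit:
carry_out(steps=[[0,0,0,0.05,0.01,-0.09,0],[0,0,0,0.1,0.02,-0.17,0],[0,0,0,0.1,0.02,-0.17,0]])

```text
time: 9.7
position: [0.5773, 0.0775, 0.0367]
tool_rot: [-2.989, -0.225, -0.803]
ft_force: [-1.6, -0.4, 2.6]
grip_width: 0.006
grip_force: 1.3
```

```bash
python3 st.py b -.04
```

```text
pos [0.5773 0.0775 0.0367] F [-1.56 -0.41  2.57] t 9.7 grip 0.006025178746677766
turn deg [ 0.    0.07 -0.1 ] shift cm [ 0.12  0.02 -0.27]
[ 0.236 -0.018 -0.425  2.286  0.039  0.348 -1.644] [ 0.001 -0.002  0.    -0.001 -0.004  0.004  0.005]
rel mm (x up slope, y left, z out) [  0.3   0.  -37.1] Faxial 3.0291871488483926
```

Contact: 3 N along the axis, at about 36–37 mm offset as the views suggested. Now I'll press slowly.

Emit:
carry_out(steps=[[0,0,0,0.02,0,-0.04,0],[0,0,0,0.05,0.01,-0.09,0],[0,0,0,0.07,0.01,-0.13,0],[0,0,0,0.1,0.01,-0.17,0],[0,0,0,0.1,0.01,-0.17,0]])

```text
time: 10.2
position: [0.5783, 0.0776, 0.0349]
tool_rot: [-2.989, -0.225, -0.803]
ft_force: [-1.1, -0.2, 2.7]
grip_width: 0.006
grip_force: 1.2
```

```bash
python3 st.py b -.04
```

```text
pos [0.5783 0.0776 0.0349] F [-1.06 -0.2   2.66] t 10.2 grip 0.006113511939910328
turn deg [-0.01  0.07 -0.1 ] shift cm [ 0.01  0.   -0.1 ]
[ 0.236 -0.012 -0.425  2.285  0.046  0.343 -1.65 ] [ 0.    -0.001  0.001  0.001 -0.002  0.002  0.002]
rel mm (x up slope, y left, z out) [  0.4  -0.  -39.1] Faxial 2.8424746509363796
```

Emit:
carry_out(steps=[[0,0,0,0.02,0,-0.04,0],[0,0,0,0.05,0.01,-0.09,0],[0,0,0,0.05,0.01,-0.09,0]])

```text
time: 10.5
position: [0.5788, 0.0777, 0.0341]
tool_rot: [-2.989, -0.225, -0.803]
ft_force: [-3.1, -1.0, 3.7]
grip_width: 0.009
grip_force: 2.2
```

Emit:
carry_out(steps=[[0,0,0,0.02,0,-0.04,0],[0,0,0,0.03,0,-0.05,0],[0,0,0,0.03,0,-0.05,0]])

```text
time: 10.8
position: [0.5791, 0.0777, 0.0336]
tool_rot: [-2.989, -0.225, -0.803]
ft_force: [-2.6, -0.4, 4.2]
grip_width: 0.006
grip_force: 2.4
```

```bash
python3 st.py b -.042
```

```text
pos [0.5791 0.0777 0.0336] F [-2.63 -0.44  4.2 ] t 10.8 grip 0.00577249183408451
turn deg [-0.    0.07 -0.1 ] shift cm [ 0.04  0.01 -0.13]
[ 0.236 -0.007 -0.426  2.284  0.052  0.34  -1.656] [ 0.    -0.001  0.001  0.001  0.002 -0.001  0.001]
rel mm (x up slope, y left, z out) [  0.3  -0.  -40.6] Faxial 4.9706319088553155
```

Emit:
carry_out(steps=[[0,0,0,0.02,0,-0.04,0],[0,0,0,0.03,0,-0.05,0],[0,0,0,0.03,0,-0.05,0]])

```text
time: 11.1
position: [0.5794, 0.0778, 0.0331]
tool_rot: [-2.989, -0.225, -0.803]
ft_force: [-3.2, 0.5, 3.0]
grip_width: 0.005
grip_force: 2.4
```

```bash
python3 st.py b -.042
```

```text
pos [0.5794 0.0778 0.0331] F [-3.19  0.47  2.96] t 11.1 grip 0.0052194790951166845
turn deg [-0.01  0.07 -0.1 ] shift cm [ 0.01  0.   -0.08]
[ 0.236 -0.005 -0.426  2.284  0.054  0.339 -1.658] [ 0.003 -0.003  0.001 -0.    -0.001  0.001  0.   ]
rel mm (x up slope, y left, z out) [  0.4  -0.  -41.2] Faxial 4.105439460332211
```

Emit:
carry_out(steps=[[0,0,0,0.02,0,-0.03,0],[0,0,0,0.03,0,-0.06,0],[0,0,0,0.03,0,-0.06,0]])

```text
time: 11.4
position: [0.5795, 0.0778, 0.0329]
tool_rot: [-2.989, -0.225, -0.803]
ft_force: [-8.2, -0.2, 11.3]
grip_width: 0.008
grip_force: 7.1
```

```bash
python3 st.py b -.042
```

```text
pos [0.5795 0.0778 0.0329] F [-8.17 -0.22 11.34] t 11.4 grip 0.00805727849919136
turn deg [ 0.02  0.06 -0.11] shift cm [-0.01  0.   -0.06]
[ 0.236 -0.005 -0.426  2.284  0.057  0.338 -1.66 ] [-0.    -0.002 -0.001  0.001 -0.001 -0.001  0.001]
rel mm (x up slope, y left, z out) [  0.4  -0.  -41.5] Faxial 13.877125761113797
```

That's the hard stop, at 14 N. Hold, then release.

Emit:
carry_out(steps=[[0,0,0,0,0,0,0],[0,0,0,0,0,0,0],[0,0,0,0,0,0,0],[0,0,0,0,0,0,0],[0,0,0,-0.1,-0.01,0.17,0],[0,0,0,-0.2,-0.03,0.35,0],[0,0,0,-0.35,-0.05,0.61,0],[0,0,0,-0.6,-0.09,1.05,0],[0,0,0,-0.9,-0.13,1.57,0],[0,0,0,-1.2,-0.18,2.1,0],[0,0,0,-1.48,-0.22,2.6,0],[0,0,0,-1.48,-0.22,2.6,0]])

```text
time: 12.6
position: [0.5652, 0.0754, 0.0596]
tool_rot: [-2.988, -0.225, -0.806]
ft_force: [-0.6, 0.2, -0.2]
grip_width: 0.002
grip_force: 0.0
```

```bash
python3 st.py g 0
python3 - <<'E'
from goal import *;import pickle
s=ctrl.get_state();im=ctrl.get_image("wrist");im["s"]=s;pickle.dump(im,open("w7.pkl","wb"))
cv2.imwrite("pics/w7.png",im["pixels"][190:350,220:460,::-1].repeat(3,0).repeat(3,1))
sd=ctrl.get_image("side");g=blob(sd["pixels"],"g",(310,235,360,290));w=blob(im["pixels"],"g",(370,205,450,300));print(g,w,tri([ray(sd,g[0]),wray(im,w[0])]))
E
```

```text
pos [0.5652 0.0754 0.0596] F [-0.58  0.17 -0.18] t 12.6 grip 0.0023577219074825692
turn deg [ 0.01  0.17 -0.09] shift cm [ 0.12 -5.17  0.78]
[ 0.233 -0.092 -0.411  2.294 -0.045  0.405 -1.571] [ 0.001  0.019 -0.003  0.001  0.016 -0.012 -0.015]
rel mm (x up slope, y left, z out) [  1.7  51.3 -10. ] Faxial 0.12093468503186845
(array([337.53125, 252.03125]), array([25, 14,  6,  7, 32], dtype=int32)) (array([412.64559819, 275.50677201]), array([ 23,  56,  40,  28, 886], dtype=int32)) (array([0.5651606 , 0.02611082, 0.07822051]), [np.float64(0.24592837368252732), np.float64(0.24592837368259574)])
```

View pics/w7.png

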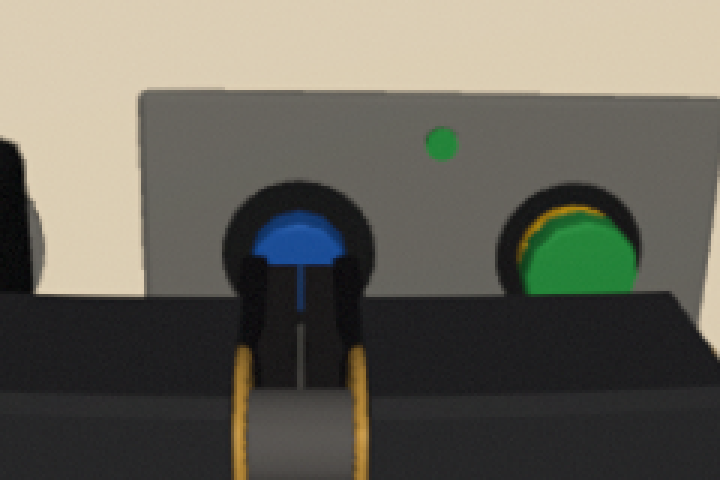

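RESET has jumped out: the cap is at (580,260) in the crop and the yellow stem shows at (560,210). TEST is back out at (298,235). Next I'll move 52 mm to the right.

Emit:
carry_out(steps=[[0,0,0,0.1,-0.8,0,0],[0,0,0,0.25,-1.9,0,0],[0,0,0,0.4,-3,0,0],[0,0,0,0.55,-4.1,-0.03,0],[0,0,0,0.66,-5.1,-0.06,0],[0,0,0,0.66,-5.1,-0.06,0],[0,0,0,0.66,-5.1,-0.06,0]])

```text
time: 13.4
position: [0.5713, 0.0247, 0.0575]
tool_rot: [-2.989, -0.224, -0.802]
ft_force: [-0.0, 0.3, -0.3]
grip_width: -0.002
grip_force: 0.0
```

```bash
python3 st.py g -.028
python3 - <<'E'
from goal import *
im=ctrl.get_image("wrist");
w=blob(im["pixels"],"g",(280,240,370,300));print(w)
E
```

```text
pos [0.5713 0.0247 0.0575] F [-0.01  0.29 -0.26] t 13.4 grip -0.0021334957838254425
turn deg [-0.02  0.03 -0.09] shift cm [ 0.89  0.1  -1.44]
[ 0.255 -0.079 -0.301  2.29  -0.184  0.411 -1.322] [-0.004 -0.004 -0.01   0.001  0.001  0.     0.001]
rel mm (x up slope, y left, z out) [ -0.6   0.3 -11. ] Faxial -0.23951040980598043
(array([320.98757764, 269.8121118 ]), array([ 22,  18,  40,  39, 644], dtype=int32))
```

Emit:
carry_out(steps=[[0,0,0,0.15,0.02,-0.22,0],[0,0,0,0.3,0.04,-0.46,0],[0,0,0,0.45,0.06,-0.7,0],[0,0,0,0.6,0.09,-0.95,0],[0,0,0,0.74,0.11,-1.18,0],[0,0,0,0.84,0.12,-1.36,0],[0,0,0,0.84,0.12,-1.36,0]])

```text
time: 14.15
position: [0.5797, 0.0258, 0.0438]
tool_rot: [-2.989, -0.225, -0.802]
ft_force: [1.1, 0.9, -0.4]
grip_width: 0.009
grip_force: 0.0
```

Emit:
carry_out(steps=[[0,0,0,0.05,0.01,-0.09,0],[0,0,0,0.1,0.02,-0.17,0],[0,0,0,0.15,0.02,-0.26,0],[0,0,0,0.15,0.02,-0.26,0]])

```text
time: 14.55
position: [0.5813, 0.0259, 0.0416]
tool_rot: [-2.989, -0.225, -0.803]
ft_force: [-0.2, -0.0, -0.2]
grip_width: 0.004
grip_force: 0.0
```

```bash
python3 st.py g -.04
```

```text
pos [0.5813 0.0259 0.0416] F [-0.15 -0.04 -0.24] t 14.55 grip 0.004102752273172418
turn deg [-0.    0.06 -0.09] shift cm [ 0.48  0.08 -0.88]
[ 0.254 -0.027 -0.308  2.283 -0.156  0.366 -1.345] [ 0.    -0.003 -0.001 -0.002 -0.001  0.003  0.002]
rel mm (x up slope, y left, z out) [  0.2  -0.1 -29.9] Faxial -0.13447816040976396
```

Expected contact is at about −31 and the stop at about −40.5. I'll go 8 mm slowly.

Emit:
carry_out(steps=[[0,0,0,0.04,0.0,-0.07,0],[0,0,0,0.08,0.01,-0.14,0],[0,0,0,0.12,0.02,-0.21,0],[0,0,0,0.16,0.02,-0.28,0],[0,0,0,0.2,0.03,-0.35,0],[0,0,0,0.2,0.03,-0.35,0]])

```text
time: 15.15
position: [0.5835, 0.0261, 0.0382]
tool_rot: [-2.989, -0.224, -0.803]
ft_force: [-4.3, -0.7, 4.2]
grip_width: 0.004
grip_force: 2.9
```

Emit:
carry_out(steps=[[0,0,0,0.04,0.0,-0.07,0],[0,0,0,0.08,0.01,-0.14,0],[0,0,0,0.12,0.02,-0.21,0],[0,0,0,0.15,0.02,-0.26,0],[0,0,0,0.15,0.02,-0.26,0]])

```text
time: 15.65
position: [0.585, 0.0264, 0.0355]
tool_rot: [-2.989, -0.225, -0.803]
ft_force: [-2.3, -1.6, 4.0]
grip_width: 0.003
grip_force: 2.4
```

```bash
python3 st.py g -.04
```

```text
pos [0.585  0.0264 0.0355] F [-2.34 -1.63  4.01] t 15.65 grip 0.0029334835915710003
turn deg [-0.    0.08 -0.09] shift cm [ 0.12  0.03 -0.28]
[ 0.253 -0.008 -0.309  2.28  -0.143  0.349 -1.356] [ 0.003 -0.001  0.     0.    -0.002 -0.002  0.002]
rel mm (x up slope, y left, z out) [  0.3  -0.1 -37. ] Faxial 4.750419858162228
```

Emit:
carry_out(steps=[[0,0,0,0.03,0.0,-0.05,0],[0,0,0,0.06,0.01,-0.1,0],[0,0,0,0.09,0.01,-0.15,0],[0,0,0,0.12,0.02,-0.21,0],[0,0,0,0.12,0.02,-0.21,0]])

```text
time: 16.15
position: [0.5861, 0.0265, 0.0336]
tool_rot: [-2.989, -0.225, -0.803]
ft_force: [-4.9, -2.2, 6.5]
grip_width: 0.007
grip_force: 4.2
```

Emit:
carry_out(steps=[[0,0,0,0.03,0.0,-0.05,0],[0,0,0,0.03,0,-0.05,0]])

```text
time: 16.35
position: [0.5864, 0.0265, 0.0331]
tool_rot: [-2.989, -0.225, -0.803]
ft_force: [-5.3, -1.2, 7.1]
grip_width: 0.001
grip_force: 4.4
```

```bash
python3 st.py g -.04
```

```text
pos [0.5864 0.0265 0.0331] F [-5.27 -1.2   7.07] t 16.35 grip 0.0006163078839518506
turn deg [ 0.    0.07 -0.09] shift cm [-0.02  0.01 -0.03]
[ 0.253 -0.    -0.31   2.279 -0.138  0.343 -1.361] [-0.002 -0.001 -0.002 -0.001  0.001  0.002  0.   ]
rel mm (x up slope, y left, z out) [  0.4  -0.1 -39.8] Faxial 8.816056088532614
```

Emit:
carry_out(steps=[[0,0,0,0.03,0.0,-0.05,0],[0,0,0,0.03,0,-0.05,0]])

```text
time: 16.55
position: [0.5865, 0.0265, 0.0328]
tool_rot: [-2.989, -0.225, -0.802]
ft_force: [-10.3, -1.0, 11.5]
grip_width: 0.007
grip_force: 7.3
```

```bash
python3 st.py g -.041
```

```text
pos [0.5865 0.0265 0.0328] F [-10.26  -1.03  11.5 ] t 16.55 grip 0.006668133759235123
turn deg [ 0.01  0.06 -0.1 ] shift cm [ 0.01  0.02 -0.1 ]
[ 2.520e-01  1.000e-03 -3.100e-01  2.279e+00 -1.370e-01  3.430e-01
 -1.361e+00] [-0.001 -0.001  0.001  0.003 -0.001 -0.002  0.001]
rel mm (x up slope, y left, z out) [  0.3  -0.2 -40.1] Faxial 15.10588404018581
```

The force has jumped to 15 N against a 9 N spring, so this is the stop. One slight extra push, hold, then release slowly.

Emit:
carry_out(steps=[[0,0,0,0.01,0,-0.02,0],[0,0,0,0.01,0,-0.02,0],[0,0,0,0.01,0,-0.02,0],[0,0,0,-0.05,-0.01,0.09,0],[0,0,0,-0.1,-0.02,0.17,0],[0,0,0,-0.2,-0.03,0.35,0],[0,0,0,-0.4,-0.06,0.7,0],[0,0,0,-0.8,-0.12,1.4,0],[0,0,0,-1.3,-0.2,2.3,0],[0,0,0,-1.8,-0.27,3.2,0],[0,0,0,-2.2,-0.33,3.9,0],[0,0,0,-2.2,-0.33,3.9,0]])

```text
time: 17.75
position: [0.5652, 0.023, 0.0733]
tool_rot: [-2.988, -0.224, -0.807]
ft_force: [-0.1, 0.2, 0.2]
grip_width: 0.005
grip_force: 0.0
```

```bash
python3 st.py g 0
python3 - <<'E'
from goal import *
s=ctrl.get_state();w=ctrl.get_image("wrist");w["s"]=s
sd=ctrl.get_image("side")
cv2.imwrite("pics/w8.png",np.hstack([cv2.resize(w["pixels"][190:300,240:400,::-1],(400,275)),cv2.resize(sd["pixels"][220:290,290:390,::-1],(393,275))]))
g=blob(sd["pixels"],"g",(310,235,360,290));b=blob(w["pixels"],"g",(280,220,370,300));print(g,b,tri([ray(sd,g[0]),wray(w,b[0])]))
E
```

```text
pos [0.5652 0.023  0.0733] F [-0.07  0.22  0.16] t 17.75 grip 0.004779458790528011
turn deg [ 0.03  0.23 -0.07] shift cm [ 0.12  0.07 -0.59]
[ 0.257 -0.123 -0.294  2.292 -0.202  0.45  -1.306] [ 0.     0.028 -0.006  0.003  0.01  -0.02  -0.008]
rel mm (x up slope, y left, z out) [ 1.9 -0.5  5.8] Faxial 0.1566314260929736
(array([337.82258065, 254.90322581]), array([24, 16,  9,  9, 62], dtype=int32)) (array([319.4375    , 264.60681818]), array([ 21,  29,  37,  36, 880], dtype=int32)) (array([0.56664408, 0.02388557, 0.06735128]), [np.float64(1.1494828327506863), np.float64(1.1494828327506463)])
```

View pics/w8.png

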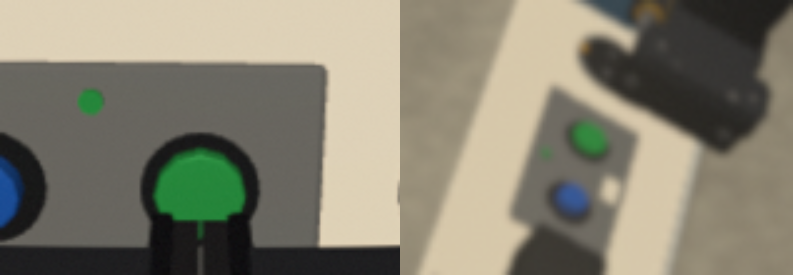

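RESET is latched in again. No stem shows at (200,185) in the crop, and its measured height is back to 0.067 m, as at the start. TEST is out and the tool touches nothing.

```bash
python3 -c "
from bench import ctrl
print(ctrl.close_job())"
```

```text
the job is handed in; nothing more can be done
None
```

The safety-switch check is done and handed in: TEST was pressed to its stop and released, RESET jumped out, and RESET was then pushed home and is latched. I measured at most about 15 N on either button, and it took about 18 s.

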